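# Set the water filter for a glass

### The arm

A 6-joint arm with a two-finger parallel gripper is mounted at the origin on a cart in front of the work surface, level with it; the furniture and walls round the work are solid. World frame = base frame: x ahead of the robot, y to its left, z up, the work surface at z = 0. Lengths are in m, angles in rad, forces in N, time in s.
With the tool pointing down it reaches from about 0.325 to 0.9 m from the base axis. Payload 3.5 kg.
Tool frame: the origin (TCP) lies between the finger pads; the fingertips stand 25 mm ahead of it and the grasp point (between the pads) lies 6 mm ahead of it; z points along the fingers, y is the line along which they close (so a half turn about z gives the same grasp; the last joint's range is limited). The gripper opens to 85 mm and grips with 20 to 120 N. Pads are 22 mm wide; open, the fingers measure 114 mm over their backs; the gripper's body (76 mm by 85 mm) begins 54 mm behind the grasp point. The pads swing forward as they close: fully open they stand 13 mm farther back than shut.
Start: joints at [1.004, 0.276, -0.026, 1.268, 0, 1.467], TCP at [0.28, 0.559, 0.256] pointing down, gripper open.
Joint ranges: [-3.12, 3.12], [-0.85, 1.88], [-1.08, 1.24], [-1.95, 2.15], [-1.57, 1.53], [-3.14, 3.14]. Speed limits (rad/s): [2.57, 2.57, 3.14, 3.14, 3.14, 3.14].

### API

Orientations are given as a 3x3 rotation matrix whose columns are the frame's x, y, z axes.
In Python, from station import ctrl, eoat, camera, calibration gives the robot as it stands. Calls block until the motion is done:
- ctrl.move_pose(position, orientation): joint-space move of the TCP to a pose.
- ctrl.move_linear(position, feed=0.15, attitude=None, guard=None): straight line of the TCP; attitude=None keeps the orientation; feed is the mean speed in m/s. With guard (N) it stops when the force on the tool has changed by that much, and returns True; else False.
- ctrl.move_joints(angles): joint-space move.
- eoat.let_go() and eoat.grasp(): open the fingers fully, or close them until they stop; the grip force is fixed at half the most.
- ctrl.wait(seconds).
- ctrl.ik(position, orientation): joint angles nearest the present ones, or None.
- ctrl.sense(): the state.
- camera(name): name is "side" or "top" or "wrist"; returns the picture (400x640x3 uint8, red, green, blue); there is no depth.
- calibration(name): a dict with "K" (3x3 intrinsics, pixels), "extrinsics" (4x4, takes a point from world to camera coordinates); the wrist camera has in their place "tool_from_camera" (4x4, takes a point from camera to tool coordinates, whose origin is the TCP and whose axes are the flange's). Camera axes: x right, y up, looking along -z (the intrinsics and any distortion apply to the point x, -y, -z); pixel columns grow to the right and rows downward; lengths in m; the calibration is good to about 2 mm. The wrist camera is an equidistant fisheye: a pixel r from the principal point sees the ray r / f radians off the axis. A picture is of the moment at which its call begins: read the wrist's pose just before it. calibration takes no time and is no camera call.
A pose or a line that the arm cannot do raises ctrl.IKError and nothing moves.
- ctrl.job_done(): hands the job in; it is judged then, once.
The state is a dict: "clock": time; "joints": joint angles; "qd": joint speeds; "effort": joint torques, N m; "position": TCP position; "eef_rot": TCP orientation; "force": force on the tool from outside, world axes, zero at the start; "wrist_torque": the same for the moment, N m; "grip_width": opening from 0.0 (shut) to 1.0 (fully open); "gripper_force": force on a finger pad.
Only numpy, scipy, OpenCV 4.12 (cv2) and the standard library are available. Lean on these libraries where they do the work, as an engineer would, in place of code of your own. Each camera call takes 0.05 s, during which the arm holds its last target. There are 200 camera calls.

### The job

Get the worktop water filter ready to fill a glass by pushing with a finger: first turn the selector pointer on top of its column until it points at the middle of the thick cartridge, then swing the spout round until its outlet is over the middle of the glass tumbler. Only push the pointer and the spout from the side, do not pinch them, and leave the tumbler, the mugs and everything else where they stand.

Things in the scene. Friction and masses are not known exactly. Their poses are not given: they have to be found in the camera images.
- axis (a point): Point on the vertical axis of the filter stand's steel column (42 mm thick, 149 mm high), at 160 mm height. Spout and selector both turn about this axis. The stand is fixed: a T-shaped white base 19 mm high, 310 mm wide from 45 to 155 mm behind the axis and 100 mm wide from there to 45 mm in front of it; its position and its yaw (up to 0.25 rad either way) differ from run to run.
- spout (a joint): Angle of the swivel spout about the column, rad, growing counter-clockwise seen from above; 0 = spout straight out of the stand's front (towards the robot when the stand is not turned); stops at -1.5 and 1.4. It has steady friction of about 0.12 N m (1 N at 120 mm from the axis), no spring, and stays where it is left.
- spout_outlet (a point): Middle of the spout's downward outlet, 160 mm from the column axis, 132 mm above the worktop. The spout is a level steel bar 22 mm wide from 22 to 160 mm from the axis, its flat sides from 152 to 172 mm above the worktop, top at 173 mm; the outlet, 25 mm in diameter, is at its end.
- selector (a joint): Angle of the selector pointer on top of the column, rad, growing counter-clockwise seen from above; 0 = straight towards the back of the stand, between the two cartridges (about 0.8 rad to either side); stops at -1.3 and 1.3. Steady friction about 0.07 N m (1.3 N at 55 mm from the axis), no spring, stays where it is left.
- selector_tip (a point): Tip of the selector pointer, 80 mm from the column axis, 204 mm above the worktop; the frame's x axis points outward along the pointer, y to its left. The pointer is a level steel bar 18 mm wide from 16 to 66 mm from the axis, its flat sides from 196 to 210 mm above the worktop, top at 213 mm, then narrowing to the tip; it sits on a round black hub 44 mm in diameter whose top is at 219 mm.
- thick_cartridge: The THICK cartridge. Fixed on one of the two seats at the back of the filter stand (left or right differs). Upright white cylinder with grey cap, 84 mm in diameter, 119 mm high; origin at the centre of its underside, 21 mm above the worktop, 140 mm from the column axis.
- thin_cartridge: The thin cartridge. Fixed on one of the two seats at the back of the filter stand (left or right differs). Upright white cylinder with grey cap, 46 mm in diameter, 119 mm high; origin at the centre of its underside, 21 mm above the worktop, 140 mm from the column axis.
- tumbler_mid (a point): The clear glass tumbler without a handle, loose, 80 mm in diameter, 91 mm high; point on its axis, 45 mm above the worktop. One of three vessels in front of the stand, about 160 mm from the column axis, in differing order; leave it where it is.
- band_mug_mid (a point): Loose, about 90 mm wide (120 mm with the handle) and 90 mm high, pale mug with a wide band round it and a handle; point at the middle of its extent with the handle (17 mm from the mug's own axis, towards the handle), 45 mm above the worktop. One of three vessels in front of the stand; leave it where it is.
- plain_mug_mid (a point): Loose, about 90 mm wide (120 mm with the handle) and 90 mm high, plain mug without a band, with a handle; point at the middle of its extent with the handle (17 mm from the mug's own axis, towards the handle), 45 mm above the worktop. One of three vessels in front of the stand; leave it where it is.
- pepper_mill: Bystander, loose, leave alone: turned wooden pepper mill, 53 mm in diameter, 152 mm high, right of the stand's base; origin at the centre of its underside.
- salt_shaker: Bystander, loose, leave alone: salt shaker, 44 mm in diameter, 90 mm high, right of the stand's base; origin at the centre of its underside.
- sugar_tin: Bystander, loose, leave alone: round tin with a lid, 72 mm in diameter, 94 mm high, left of the stand's base; origin at the centre of its underside.
- teaspoon: Bystander, loose, leave alone: teaspoon, 139 mm long, lying at the front right; origin at the centre of its underside.
Not all that is in view belongs to the job. Leave any blue look-alike of the part that bears tumbler_mid alone.

How it is judged:
By the outcome, as a careful person would: the job done as asked, in the order asked, and still so for the second after the job is handed in, with the robot touching nothing.
It also fails if it takes over 61 s, if anything falls off the work surface, if the arm or the gripper's body presses on something with over 40 N, if the wrist force passes 120 N, or if a joint passes its speed limit or range.

## Working session

There is one attempt and no reset: what is moved stays moved. The work goes in short steps, each a Python script; the robot and the scene stay as the last script left them, time stands still between calls to the robot, and variables do not carry over. Pictures are saved under pics/ and viewed, at most 10 in all, crops included, and the job is handed in when it is done.

```bash
mkdir -p pics; ls; python3 - <<'E'
from station import ctrl,camera,calibration
import cv2,numpy as np
np.set_printoptions(precision=4,suppress=True)
for n in("top","side"):
    im=camera(n); cv2.imwrite(f"pics/{n}0.png",im[:,:,::-1]); print(n,calibration(n))
print(calibration("wrist")); print(ctrl.sense())
E
```

```text
pics
top {'K': array([[444.0903,   0.    , 312.3222],
       [  0.    , 444.0903, 205.9342],
       [  0.    ,   0.    ,   1.    ]]), 'extrinsics': array([[-0.0239, -0.9997, -0.0008,  0.1137],
       [ 0.9767, -0.0235,  0.2135, -0.557 ],
       [-0.2134,  0.0043,  0.9769, -1.455 ],
       [ 0.    ,  0.    ,  0.    ,  1.    ]])}
side {'K': array([[494.3507,   0.    , 321.8515],
       [  0.    , 494.3507, 204.9229],
       [  0.    ,   0.    ,   1.    ]]), 'extrinsics': array([[ 0.8544, -0.5196, -0.0023, -0.3924],
       [ 0.3495,  0.5714,  0.7425, -0.3628],
       [-0.3845, -0.6352,  0.6698, -1.1646],
       [ 0.    ,  0.    ,  0.    ,  1.    ]])}
{'K': array([[309.7069,   0.    , 322.7066],
       [  0.    , 309.7069, 197.9965],
       [  0.    ,   0.    ,   1.    ]]), 'tool_from_camera': array([[-0.0001,  0.9651,  0.2617,  0.067 ],
       [ 1.    ,  0.0001,  0.0001, -0.0006],
       [ 0.0001,  0.2617, -0.9651, -0.1177],
       [ 0.    ,  0.    ,  0.    ,  1.    ]])}
{'clock': 0.1, 'joints': array([ 1.0036,  0.2771, -0.0277,  1.268 ,  0.    ,  1.4674]), 'qd': array([-0.0003, -0.003 ,  0.0024, -0.0007,  0.0008, -0.0008]), 'effort': array([  0.0003, -44.6708,  29.6129,   0.0084,  -0.0001,   0.    ]), 'position': array([0.2792, 0.5584, 0.2553]), 'eef_rot': array([[-0.8944,  0.4473, -0.0011],
       [ 0.4473,  0.8944, -0.0017],
       [ 0.0002, -0.002 , -1.    ]]), 'force': array([ 0.6357, -0.4295, -0.208 ]), 'wrist_torque': array([-0.0174, -0.0646, -0.0441]), 'gripper_force': 0.0, 'grip_width': 0.9995604677036823}
```

View pics/top0.png

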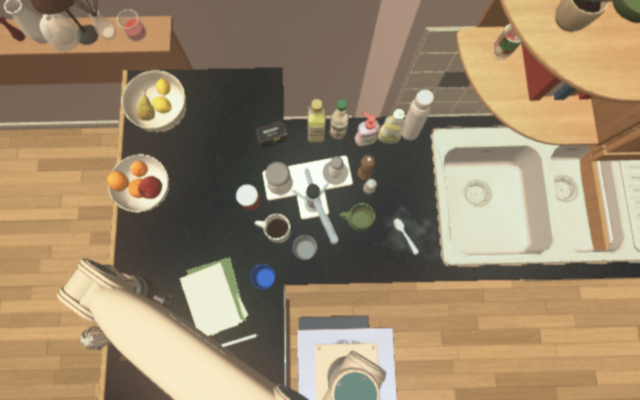

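View pics/side0.png

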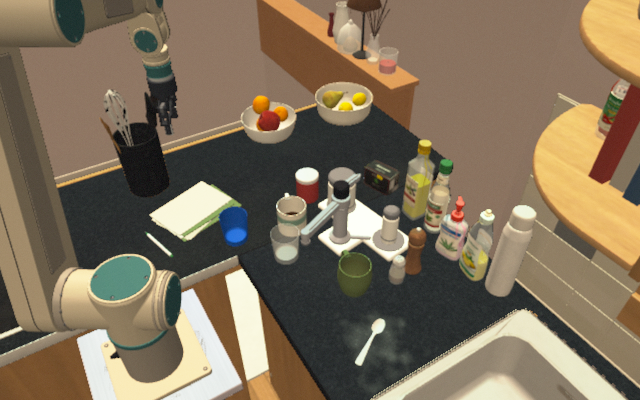

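The top view shows the hub at about (313,191), the spout running to (334,240) and the pointer towards (308,172). The thick cartridge is at left (278,178) and the thin one at right (336,168). These could be taken for the tumbler:
- clear glass at (304,247)
- blue look-alike at (263,277)
- pale mug at (277,228)
- green mug at (360,216)

I choose the clear glass, which has no handle, and check it in a close crop.

```bash
python3 - <<'E'
import cv2
im=cv2.imread("pics/top0.png")[145:265,240:390]
cv2.imwrite("pics/crop1.png",cv2.resize(im,None,fx=5,fy=5,interpolation=cv2.INTER_CUBIC))
im=cv2.imread("pics/side0.png")[160:280,260:420]
cv2.imwrite("pics/crop2.png",cv2.resize(im,None,fx=5,fy=5,interpolation=cv2.INTER_CUBIC))
E
```

```text
(no output)
```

View pics/crop1.png

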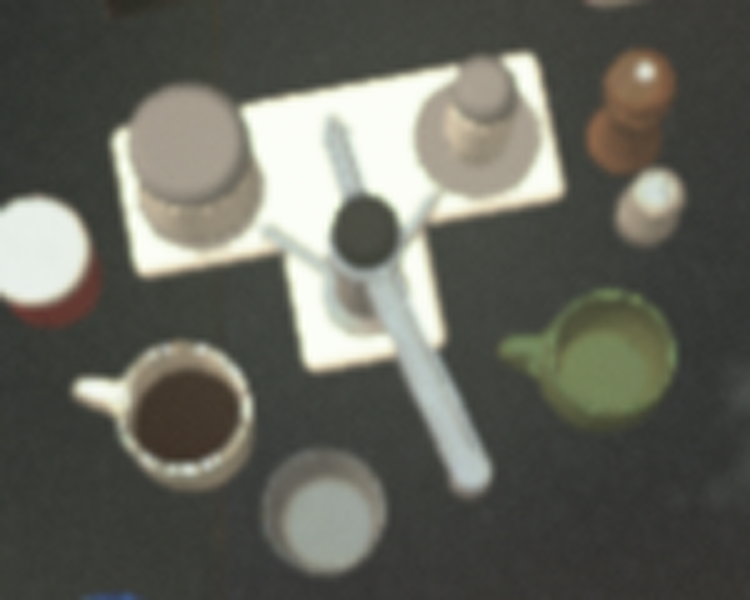

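View pics/crop2.png

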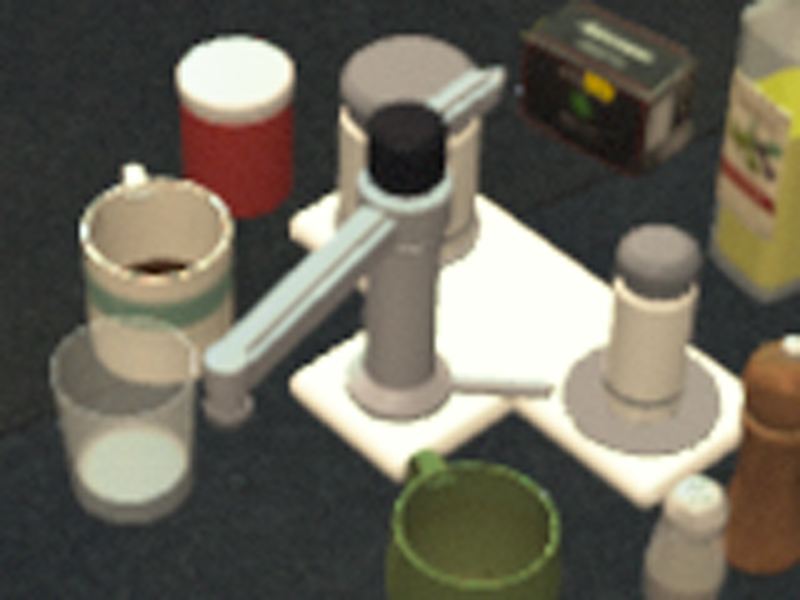

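The crops confirm the choice. The clear tumbler is centred at crop pixel (325,510), the band mug is behind it at (190,415), and the thick cartridge cap is at (187,143). Next I turn pixels into points.

```bash
cat >h.py <<'E'
import numpy as np,cv2
from station import ctrl,eoat,camera,calibration
np.set_printoptions(precision=4,suppress=True)
def ray(n,p):
    c=calibration(n);K=c["K"];E=c["extrinsics"];R=E[:3,:3]
    d=R.T@np.array([(p[0]-K[0,2])/K[0,0],-(p[1]-K[1,2])/K[1,1],-1]); return -R.T@E[:3,3],d
def on(n,p,z):
    o,d=ray(n,p); return (o+d*(z-o[2])/d[2])
def proj(n,P):
    c=calibration(n);K=c["K"];q=c["extrinsics"]@np.append(P,1); return np.array([K[0,0]*q[0]/-q[2]+K[0,2],K[1,1]*-q[1]/-q[2]+K[1,2]])
E
python3 - <<'E'
from h import *
o=np.array([240,145]);C=lambda x,y:np.array([x,y])/5+o-.4
S=lambda x,y:np.array([x,y])/5+np.array([260,160])-.4
im=cv2.imread("pics/top0.png")
# base corners
px=[(112,133),(538,52),(565,193),(140,277),(310,370),(445,345)]
L=np.array([(-.155,.155),(-.155,-.155),(-.045,-.155),(-.045,.155),(.045,.05),(.045,-.05)]) # (front,left-of-stand seen from robot +y)
W=np.array([on("top",C(*p),.019)[:2] for p in px])
# local front f=(-1,0) world at yaw0, local 'left' = +y
A=np.c_[-L[:,0],L[:,1]]
a=A-A.mean(0);w=W-W.mean(0)
yaw=np.arctan2((a[:,0]*w[:,1]-a[:,1]*w[:,0]).sum(),(a*w).sum())
R=np.array([[np.cos(yaw),-np.sin(yaw)],[np.sin(yaw),np.cos(yaw)]])
ax=W.mean(0)-R@A.mean(0); print("base axis",ax,"yaw",yaw,"res",(W-(A@R.T+ax)))
def circ(mask,box):
    x0,y0,x1,y1=box;m=np.zeros_like(mask);m[y0:y1,x0:x1]=mask[y0:y1,x0:x1]
    cs,_=cv2.findContours(m,cv2.RETR_EXTERNAL,cv2.CHAIN_APPROX_NONE);c=max(cs,key=cv2.contourArea);return cv2.fitEllipse(c)
dark=(im.max(2)<75).astype(np.uint8)*255
e=circ(dark,(304,182,322,201));print("hub",e); hub=on("top",e[0],.215);print(hub)
for n,t,z in(("top",C(187,143),.14),("top",C(482,86),.14),("side",S(408,80),.14),("side",S(657,250),.14)): print("cap",n,on(n,t,z))
for n,t,z in(("top",C(335,118),.204),("top",C(472,474),.173),("side",S(500,75),.207),("side",S(228,358),.173),("side",S(230,408),.134)):
    P=on(n,t,z);v=P[:2]-ax;print("tip",n,P,np.hypot(*v),np.arctan2(v[1],v[0])-yaw)
for n,t,z in(("top",C(325,510),.091),("side",S(125,363),.091)):
    P=on(n,t,z);v=P[:2]-ax;print("tum",n,P,np.hypot(*v),np.arctan2(-v[1],-v[0])-yaw)
Z=lambda P:(proj("top",P)-o+.4)*5
for z in(.149,.02,.215): print("axis px",Z([*ax,z]))
E
```

```text
base axis [0.5755 0.0981] yaw 0.171154992020561 res [[-0.0021 -0.0007]
 [-0.0016 -0.0016]
 [ 0.0014  0.0023]
 [ 0.0003 -0.0016]
 [ 0.0017 -0.0012]
 [ 0.0002  0.0027]]
hub ((313.095458984375, 193.5765380859375), (6.2464447021484375, 7.727204322814941), 67.73941040039062)
[0.5646 0.0976 0.215 ]
cap top [0.6548 0.2138 0.14  ]
cap top [0.6893 0.0189 0.14  ]
cap side [0.6512 0.2055 0.14  ]
cap side [0.6861 0.0112 0.14  ]
tip top [0.6498 0.116  0.204 ] 0.07645086029355802 0.0647921372339601
tip top [0.4271 0.0361 0.173 ] 0.16076578992912408 -2.916959672870413
tip side [0.6493 0.1135 0.207 ] 0.07547153769466952 0.03439148246013973
tip side [0.4306 0.032  0.173 ] 0.15926522859806277 -2.8847091668039826
tip side [0.432  0.0344 0.134 ] 0.15692168726150316 -2.895017681298488
tum top [0.4171 0.1289 0.091 ] 0.16128945952586957 -0.3636969537987056
tum side [0.4197 0.1299 0.091 ] 0.15895547467479554 -0.3725434377160518
axis px [366.2902 253.1356]
axis px [366.2237 296.7184]
axis px [366.3289 227.7308]
```

Both views agree:
- **Stand:** axis (0.5755, 0.098), yaw 0.171.
- **Thick cartridge:** 140 mm from the axis at selector angle 0.80, as expected.
- **Tumbler:** about 160 mm from the axis at spout angle -0.37.
- **Present angles:** spout about 0.24, pointer about 0.05.

So I push the pointer counter-clockwise from its clockwise side, with the pad edge flush against the bar.

```bash
cat >>h.py <<'E'
AX=np.array([.5755,.0981]);YAW=.171
def pose(th,r,off,s,z):  # bar direction th (world), finger on the side opposite to push s (+1=CCW push)
    u=np.array([np.cos(th),np.sin(th)]);n=s*np.array([-u[1],u[0]])
    x=np.append(n,0);zz=np.array([0,0,-1.]);R=np.c_[x,np.cross(zz,x),zz]
    return np.append(AX+r*u-off*n,z),R
def go(p,feed=.15): ctrl.move_linear(p[0],feed=feed,attitude=p[1])
def push(t0,t1,r,off,s,z,back=.05):
    f=[]
    for t in np.linspace(t0,t1,max(2,int(abs(t1-t0)/.1)+1)):
        go(pose(t,r,off,s,z),.06); f.append(np.linalg.norm(ctrl.sense()["force"]))
    ctrl.wait(.2);S=ctrl.sense();print("err",S["position"]-pose(t1,r,off,s,z)[0],"F",np.array(f),S["clock"])
    go(pose(t1,r,off+back,s,z),.12)
E
python3 - <<'E'
from h import *
eoat.grasp()
p=ctrl.sense()["position"]
ctrl.move_linear([p[0],p[1],.33],feed=.25)
a=pose(.2,.05,.055,1,.33); go(a,.25)
go(pose(.2,.05,.055,1,.218),.15)
push(.2,.97,.05,.020,1,.218)
q=pose(.97,.05,.07,1,.33);go(q,.2)
S=ctrl.sense();print(S["clock"],S["joints"],S["grip_width"])
# clear of the view
a=pose(-2.746,.115,.07,-1,.33);go(a,.25)
im=camera("top");cv2.imwrite("pics/top1.png",cv2.resize(im[145:265,240:390,::-1],None,fx=5,fy=5,interpolation=cv2.INTER_CUBIC))
im=camera("side");cv2.imwrite("pics/side1.png",cv2.resize(im[160:280,260:420,::-1],None,fx=5,fy=5,interpolation=cv2.INTER_CUBIC))
print(ctrl.sense()["clock"])
E
```

```text
err [-0.      0.0001 -0.0001] F [0.7718 1.1617 0.8925 1.872  1.245  0.5693 0.8182 1.3752] 7.5667
8.8417 [0.0536 0.3309 0.1979 1.4392 0.     0.654 ] 0.00217798432150365
9.8833
```

View pics/top1.png

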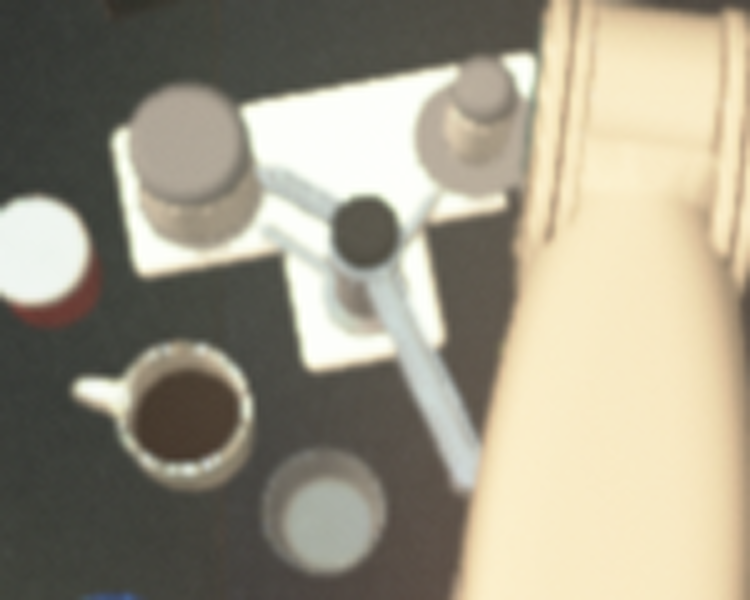

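View pics/side1.png

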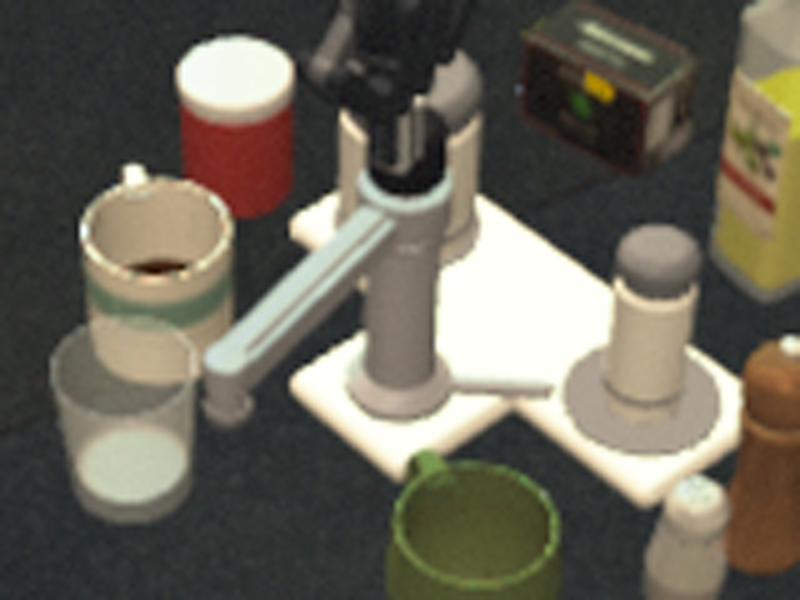

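The pointer has turned and its tip is at about crop pixel (258,172). It is grey against the grey cap, so I check it numerically. The spout and vessels have not moved, and the spout's right side is free. I push the spout clockwise next.

```bash
python3 - <<'E'
from h import *
o=np.array([240,145]);Z=lambda P:(proj("top",P)-o+.4)*5
for th in (.8,.9,.97,1.04):
    u=np.array([np.cos(th),np.sin(th)]);print(th,[Z(np.append(AX+r*u,.208)) for r in(.03,.06,.08)])
T=np.pi+.171-2*np.pi
t1=T-.368
go(pose(-2.72,.115,.06,-1,.33),.2); go(pose(-2.72,.115,.06,-1,.178),.15)
push(-2.72,t1,.115,.022,-1,.178)
go(pose(t1,.115,.08,-1,.34),.2)
p=ctrl.sense()["position"]; ctrl.move_linear([.36,-.35,.34],feed=.25)
im=camera("top");cv2.imwrite("pics/top2.png",cv2.resize(im[145:265,240:390,::-1],None,fx=5,fy=5,interpolation=cv2.INTER_CUBIC))
im=camera("side");cv2.imwrite("pics/side2.png",cv2.resize(im[160:280,260:420,::-1],None,fx=5,fy=5,interpolation=cv2.INTER_CUBIC))
print(ctrl.sense()["clock"])
E
```

```text
0.8 [array([330.8246, 198.6494]), array([295.5829, 167.029 ]), array([272.2119, 146.0594])]
0.9 [array([327.7119, 202.2313]), array([289.35  , 174.1502]), array([263.8948, 155.5169])]
0.97 [array([325.7587, 204.9099]), array([285.4332, 179.4789]), array([258.6633, 162.5967])]
1.04 [array([324.0025, 207.7148]), array([281.9064, 185.062 ]), array([253.9483, 170.017 ])]
err [ 0.     -0.0003 -0.    ] F [0.9205 0.6653 1.1534 1.3977 0.8907 0.6269 1.003 ] 14.3833
17.7667
```

View pics/top2.png

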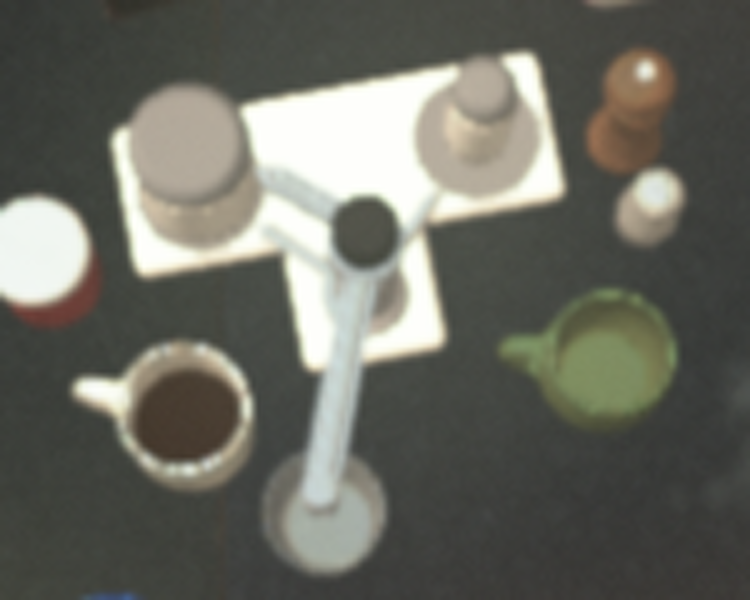

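View pics/side2.png

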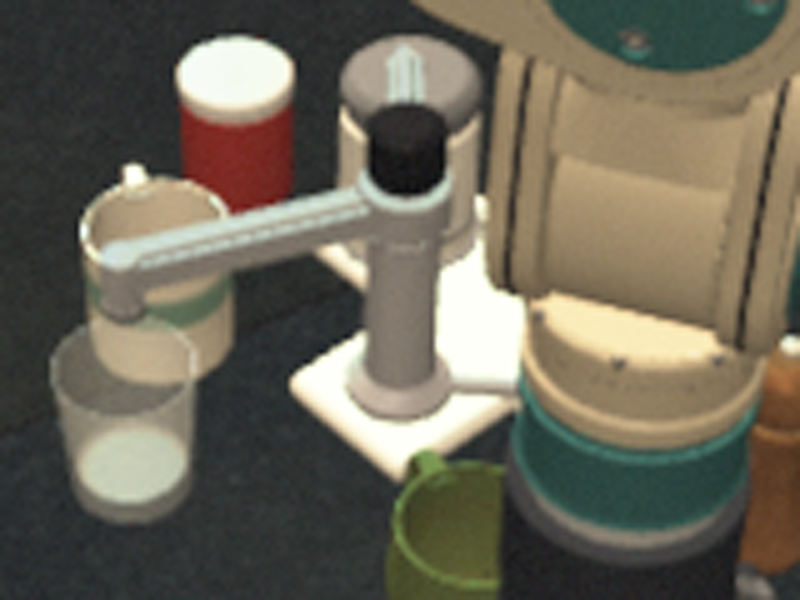

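The spout outlet now appears over the tumbler, at crop pixel (321,490) in the top view and (123,305) in the side view. In the side view the pointer tip is at (403,45), over the cap of the thick cartridge. I check both angles numerically.

```bash
python3 - <<'E'
from h import *
o=np.array([240,145]);C=lambda x,y:np.array([x,y])/5+o-.4
S=lambda x,y:np.array([x,y])/5+np.array([260,160])-.4
def rel(nm,n,p,z,b=0):
    P=on(n,p,z);v=P[:2]-AX;a=np.arctan2(v[1],v[0])-b-YAW;print(nm,n,P,np.hypot(*v),(a+np.pi)%(2*np.pi)-np.pi)
rel("sel tip","side",S(403,45),.207);rel("sel bar","side",S(405,85),.213)
rel("outlet","top",C(320,486),.173,np.pi);rel("outlet","side",S(122,256),.173,np.pi);rel("outletlow","side",S(123,308),.132,np.pi)
rel("spout mid","top",C(340,380),.173,np.pi)
rel("tum","top",C(325,508),.091,np.pi);rel("tum","side",S(125,363),.091,np.pi)
rel("tumbase","top",C(327,527),.008,np.pi);rel("tumbase","side",S(133,465),.01,np.pi)
rel("thick","top",C(187,143),.14);rel("thick","side",S(411,86),.14);rel("thin","top",C(482,86),.14)
# pointer upper edge, top view
g=cv2.cvtColor(cv2.imread("pics/top2.png"),cv2.COLOR_BGR2GRAY).astype(float)
for x in(285,295,305):
    c=g[130:240,x];d=np.diff(cv2.GaussianBlur(c[:,None],(1,5),0)[:,0]);y1=130+d.argmin()
    o3,d3=on("top",C(x,y1),.212),0
    v=o3[:2]-AX;R=np.hypot(*v);a=np.arctan2(v[1],v[0]);print(x,y1,"edge angle sel",a+np.arcsin(.009/R)-YAW,R)
E
```

```text
sel tip side [0.6187 0.1634 0.207 ] 0.07830324278539146 0.8157485345754916
sel bar side [0.5963 0.127  0.213 ] 0.035601930079278955 0.7771779380475956
outlet top [0.4219 0.1305 0.173 ] 0.15697732563350403 -0.3787955525100086
outlet side [0.4207 0.126  0.173 ] 0.15724290310351094 -0.3491315814330358
outletlow side [0.4209 0.1299 0.132 ] 0.1577826612617269 -0.37374977555894606
spout mid top [0.4883 0.1167 0.173 ] 0.08913443924330094 -0.3806983896873781
tum top [0.4185 0.1289 0.091 ] 0.16003282793851073 -0.36477529775980155
tum side [0.4197 0.1299 0.091 ] 0.15899405959774454 -0.37220928221235816
tumbase top [0.4157 0.1291 0.008 ] 0.16278856001928443 -0.3623993176075313
tumbase side [0.4195 0.1289 0.01  ] 0.15901755720878144 -0.3659795892426292
thick top [0.6548 0.2138 0.14  ] 0.14032633675662076 0.7989084725095212
thick side [0.6496 0.1998 0.14  ] 0.1258499469924787 0.7702923779313733
thin top [0.6893 0.0189 0.14  ] 0.13859904780163482 -0.7788603046294162
285 168 edge angle sel 0.8595878083178299 0.0637762354941839
295 173 edge angle sel 0.8547070243140567 0.05689024158037164
305 180 edge angle sel 0.8712907078915484 0.0492143347154526
```

The outlet is 2–3 mm from the tumbler's axis. The selector reads 0.78–0.86 against 0.80, so I take a closer wrist view of the pointer to settle it.

```bash
python3 - <<'E'
from h import *
R=np.array([[0,1,0],[1,0,0],[0,0,-1.]])
ctrl.move_linear([.45,-.1,.40],feed=.25,attitude=R)
ctrl.move_linear([.615,.075,.40],feed=.25,attitude=R)
S=ctrl.sense();im=camera("wrist")
np.savez("w.npz",im=im,p=S["position"],R=S["eef_rot"])
cal=calibration("wrist");T=cal["tool_from_camera"];K=cal["K"]
def pw(P):
    q=T[:3,:3].T@(S["eef_rot"].T@(np.array(P)-S["position"])-T[:3,3]);q=q*[1,-1,-1]
    t=np.arctan2(np.hypot(q[0],q[1]),q[2]);h=np.hypot(q[0],q[1]);return K[:2,2]+K[0,0]*t*q[:2]/h
for P in([.5755,.0981,.219],[.6548,.2138,.14],[.62,.164,.207]): print(pw(P))
print(S["clock"],S["position"]); cv2.imwrite("pics/w.png",im[:,:,::-1])
E
```

```text
[284.0675 159.428 ]
[357.2311  56.6929]
[329.4958  92.152 ]
20.1167 [0.6144 0.0741 0.4   ]
```

View pics/w.png

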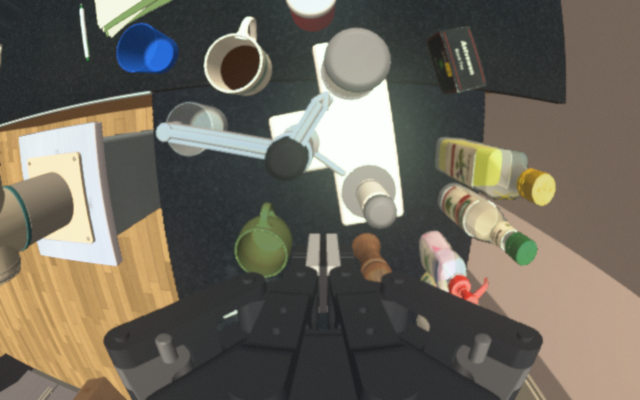

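The wrist view shows the hub at (286,158), the pointer tip at (327,95), the thick cap at (357,60) and the thin cap at (380,211). I cast rays from these.

```bash
python3 - <<'E'
from h import *
D=np.load("w.npz");im=D["im"];cal=calibration("wrist");T=cal["tool_from_camera"];K=cal["K"]
def onw(p,z):
    d=(np.array(p)-K[:2,2]);r=np.hypot(*d);t=r/K[0,0];q=np.array([np.sin(t)*d[0]/r,-np.sin(t)*d[1]/r,-np.cos(t)])
    v=D["R"]@T[:3,:3]@q;o=D["p"]+D["R"]@T[:3,3];return o+v*(z-o[2])/v[2]
def circ(m,z,box):
    x0,y0,x1,y1=box;k=np.zeros(m.shape,np.uint8);k[y0:y1,x0:x1]=m[y0:y1,x0:x1]*255
    c=max(cv2.findContours(k,0,cv2.CHAIN_APPROX_NONE)[0],key=cv2.contourArea)
    P=np.array([onw(p[0],z)[:2] for p in c],np.float32)
    return cv2.minEnclosingCircle(P),cv2.minEnclosingCircle(c)
mx,mn=im.max(2).astype(int),im.min(2).astype(int)
hub=circ(mx<75,.217,(262,134,312,182));cap=circ((mx>95)&(mx<190)&(mx-mn<40),.14,(322,25,394,96))
print(hub);print(cap)
tip=onw((327,95),.207)[:2]
mid=onw((315,114),.213)[:2]
h=np.array(hub[0][0])
for b,nm in((h,"hub"),(AX,"base")):
  for P,n in((tip,"tip"),(mid,"mid"),(np.array(cap[0][0]),"cap")):
    v=P-b;print(nm,n,P,np.hypot(*v),np.arctan2(v[1],v[0]))
for p in((168,131),): print("spout end top",onw(p,.173))
crop=cv2.resize(im[20:200,240:420,::-1],None,fx=3.3,fy=3.3,interpolation=cv2.INTER_CUBIC);cv2.imwrite("pics/wc.png",crop)
E
```

```text
(((0.5744791626930237, 0.09195069223642349), 0.02738862857222557), ((284.0, 165.02325439453125), 27.189367294311523))
(((0.6536349654197693, 0.2002832442522049), 0.052069906145334244), ((355.5, 68.5), 42.714263916015625))
hub tip [0.6175 0.1611] 0.08147639247369025 1.0140262949486638
hub mid [0.6058 0.142 ] 0.05905816748643558 1.0119084539294805
hub cap [0.6536 0.2003] 0.13416997775794498 0.9397788790993057
base tip [0.6175 0.1611] 0.07575386666492301 0.9825649472179084
base mid [0.6058 0.142 ] 0.05335699696660715 0.9670048002929811
base cap [0.6536 0.2003] 0.12863315368540998 0.9179815762958335
spout end top [0.4267 0.1303 0.173 ]
```

View pics/wc.png

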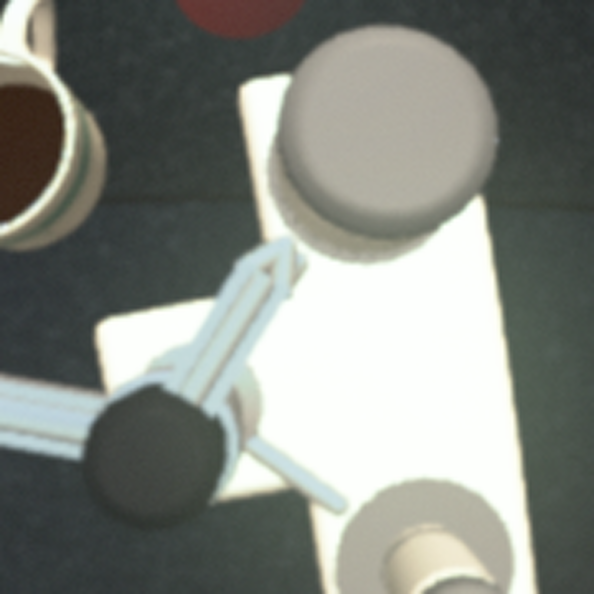

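```bash
python3 - <<'E'
from h import *
D=np.load("w.npz");cal=calibration("wrist");T=cal["tool_from_camera"];K=cal["K"]
def W(x,y,z):
    d=np.array([x,y])/3.3+[239.65,19.65]-K[:2,2];r=np.hypot(*d);t=r/K[0,0];q=np.array([np.sin(t)*d[0]/r,-np.sin(t)*d[1]/r,-np.cos(t)])
    v=D["R"]@T[:3,:3]@q;o=D["p"]+D["R"]@T[:3,3];return (o+v*(z-o[2])/v[2])[:2]
h=W(156,451,.217);cap=W(391,128,.138);tip=W(288,243,.207)
e1=W(171,388,.211);e2=W(238,270,.211)
f1=W(213,410,.211);f2=W(272,312,.211)
a=lambda p,q:np.arctan2(*(q-p)[::-1])
print("hub",h,"cap",cap,np.linalg.norm(cap-h),a(h,cap));print("tip",tip,np.linalg.norm(tip-h),a(h,tip))
print("edges",a(e1,e2),a(f1,f2),np.linalg.norm(e2-e1)); print("base: cap",a(AX,cap),"tip",a(AX,tip))
E
```

```text
hub [0.5781 0.1009] cap [0.6561 0.212 ] 0.13574377328911694 0.958995889403152
tip [0.6175 0.1628] 0.07339041418768577 1.0054598641452097
edges 1.048754618599834 1.0275972031660032 0.0406907855575544
base: cap 0.9549122633948371 tip 0.9957993730836009
```

The pointer is within about 0.04 rad of the cartridge's middle, roughly 5 mm on an 84 mm cartridge and inside the measurement scatter. The outlet is within 3 mm of the tumbler's axis. Re-pushing the pointer now would break the order asked, so I hand the job in.

```bash
python3 -c "
from station import ctrl
print(ctrl.sense()['clock']);print(ctrl.job_done())"
```

```text
20.1667
the job is handed in; nothing more can be done
None
```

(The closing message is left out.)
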